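Load the spring magazine, steel disc first

ROBOT

A 7-joint arm with a two-finger parallel gripper is mounted at the origin on a cart in front of the work surface, level with it; the furniture and walls round the work are solid. World frame = base frame: x ahead of the robot, y to its left, z up, the work surface at z = 0. Lengths are in m, angles in rad, forces in N, time in s.
With the tool pointing down it reaches from about 0.425 to 0.825 m from the base axis. Payload 3.6 kg.
Tool frame: the origin (TCP) lies midway between the tips of the shut fingers; the grasp point (between the pads) lies 19 mm behind it (robot.hold_point_z is the distance from the TCP to the grasp point, in m); z points along the fingers, y is the line along which they close (so a half turn about z gives the same grasp; the last joint's range is limited). The gripper opens to 93 mm and grips with 3 to 60 N. Pads are 15 mm wide; open, the fingers measure 128 mm over their backs; the gripper's body (75 mm by 188 mm) begins 65 mm behind the grasp point.
Start: joints at [-1.155, 0.615, -0.013, 1.423, 0.008, 1.103, -0.04], TCP at [0.278, 0.587, 0.219] pointing down, gripper open.
Joint ranges: [-3.12, 3.12], [-0.3, 2.06], [-1.34, 1.32], [0.26, 2.42], [-1.36, 4.5], [0.01, 1.98], [-2.84, 2.84]. Speed limits (rad/s): [2.79, 2.79, 3.14, 3.14, 3.14, 3.14, 3.14].

INTERFACE

Orientations are given as [roll, pitch, yaw] about the fixed x, y, z axes, in that order (R = Rz(yaw) Ry(pitch) Rx(roll)).
In Python, from cell import robot gives the robot as it stands.
- The arm moves only by the tool drive_tool, never from a script. Its argument "commands" is text: rows parted by semicolons, each of 7 numbers parted by spaces: the opening, from 0 (shut) to 1 (fully open), then the shift along the tool's x, y, z as a fraction of full scale, then the turn, a rotation vector about the tool's x, y, z as a fraction of full scale. In form: jaw tx ty tz rx ry rz; .... A call has 1 to 20 rows; each row shifts and turns the commanded pose from where the row before left it, along the tool's axes as they then stand; what a row does not reach is not made up. Full scale, the value 1, is 0.025 m for a shift and 0.12 rad for a turn. A row lasts 1/10 s, in which the tool goes at most 50 mm and 8.59 degrees, less where a joint would pass 70% of its speed; a pose out of reach is approached as far as the arm can. A call with a number of a shift or a turn outside -1 to 1 is refused whole. A call with a gripper value outside its range is refused whole. The fingers move at their own pace and stop on an object; "squeeze" is the grip in N (left out, the last holds). Time passes only in rows, so rows that do not move let the fingers close. It gives the time, the measured TCP pose, the force, the opening and the grip force at its end, in the units of the state.
- robot.get_state(): the state, without advancing time (a new reading comes with each control period).
- robot.snapshot(name): name is "scene" or "top"; returns a dict with "img" (384x512x3 uint8, blue, green, red), "depth" (384x512 float32, m along the optical axis (not along the pixel's ray), 0 where there is no reading), "intrinsics" (3x3 intrinsics, pixels), "world_from_camera" (4x4, takes a point from camera to world coordinates). Camera axes: x right, y down, z forward; pixel columns grow to the right and rows downward; lengths in m; the calibration is good to about 2 mm. A picture is of the moment at which its call begins.
- robot.hand_in(): hands the job in; it is judged then, once.
Trained networks look in a picture, given as the dict that the camera call returned (one of the last four; its "shot" number tells which), for a name from the list of things; names that differ only in an ending like _2 or _b are one class to them, and where a whole thing is asked for, a point or a joint stands for the part that bears it (a point fixed in the world has none). Each returns a list of dicts, best first, with "p" (0 to 1); they miss things now and then, are a little off and sometimes report something else, mostly with a low value. They report only what shows in the picture. A call takes as long as a camera call.
- robot.search_frame(picture, target): "centre" ([row, column] in pixels, amid what is visible of it).
- robot.cut_out(picture, target): "region" (384x512 bool, what is visible of it) and "centre" ([row, column] in pixels, amid what is visible of it).
- robot.tip_of(picture, target): "centre" ([row, column] in pixels: a listed point, or the origin of a listed thing).
The state is a dict: "time_s": time; "q": joint angles; "dq": joint speeds; "effort": joint torques, N m; "position": TCP position; "orientation": TCP orientation; "ft_force": force on the tool from outside, world axes, zero at the start; "wrist_torque": the same for the moment, N m; "width": opening from 0.0 (shut) to 1.0 (fully open); "grasp_force": force on a finger pad.
Only numpy, scipy, OpenCV 4.12 (cv2) and the standard library are available. Lean on these libraries where they do the work, as an engineer would, in place of code of your own. Each camera call takes 0.05 s, during which the arm holds its last target. There are 200 camera calls.

TASK

Load the two black discs into the leaning spring magazine beside the vice: press each one down between the rods, against the spring, until both catches have snapped out over it. The discs look alike, but one is steel and the other aluminium, and only their heft tells which: the heavy steel one has to go in first, at the bottom, so that the aluminium one on top of it comes out first. Leave the other things on the bench where they are.

Things in the scene. Friction and masses are not known exactly. Their poses are not given: they have to be found in the camera images.
- magazine_catch (a point): point on the stack axis of the magazine, level with the flat undersides of its two catches. +z runs along the axis, up and out of the mouth, leaning 30 degrees from vertical, to the robot's left and a little towards it; y is level, across the magazine; x points up the slope. A caught disc has its top face at z = 0 here
- magazine_mouth (a point): point on the same axis (same directions) level with the tips of the four steel guide rods, 36 mm above the catches. The rods are 8 mm thick, at x = +-26, y = +-21 mm, tapered over their last 8 mm; discs pass between them with 1.5 mm of play all round. Between the rods the +y and -y sides are open, 45 mm wide, to 108 mm below this point, so fingers can pass there
- magazine: blue steel stand of the magazine, 135x104 mm foot, fixed to the bench; origin under its middle on the bench, x level, away from the lean. The catches sit on its +x and -x sides in aluminium housings, 35 to 52 mm off the stack axis and up to 17 mm below the rod tips, with black pull knobs reaching to 64 mm off the axis
- follower (a joint): travel of the white follower plate down the stack axis, m: 0 = up (empty, its top 2 mm below the catches), 0.014 with one disc caught, 0.030 with two, 0.042 = stop. Its spring pushes up with 4 N at 0 and 150 N/m more; guides keep it square
- catch_low (a joint): spring catch on the -x, lower side (the stack leans over it), m: 0 = out, its nose reaching 5 mm over a disc's edge; 0.009 = pushed right back. Bevelled on top (14 mm high), flat below: a disc pushed down drives it back, and it snaps out once the disc's top is 1 to 4 mm below the catches' undersides; the disc then cannot come up
- catch_high (a joint): the same catch on the +x, upper side, m. A disc set in the mouth rests on the two bevels, its underside some 8 to 10 mm above the catches' undersides; pushing it past both takes 5 to 9 N on top of the follower's spring, up to 18 N in all
- disc_k_mid (a point): one of two black turned discs, 56 mm across, 16 mm thick, lying flat on the bench at the start; this point is its centre, 8 mm above its underside, z along its axis. The discs look exactly alike: one is steel (about 0.31 kg), the other aluminium (about 0.11 kg), each within 15 %; which is which is not told
- disc_m_mid (a point): one of two black turned discs, 56 mm across, 16 mm thick, lying flat on the bench at the start; this point is its centre, 8 mm above its underside, z along its axis. The discs look exactly alike: one is steel (about 0.31 kg), the other aluminium (about 0.11 kg), each within 15 %; which is which is not told
- the_stub_driver: stubby screwdriver with orange handle, 25x79x30 mm, lying; a bystander, origin at the centre of its underside
- the_tape_measure: yellow and black tape measure, 64x96x34 mm; a bystander, origin at the centre of its underside
- the_small_carton: small brown carton, 58x64x46 mm; a bystander, origin at the centre of its underside
- the_hexnut_1: large grey hex nut, 35x30x16 mm; a bystander, origin at the centre of its underside
- the_blade_box: small white and red card box, 72x50x22 mm; a bystander, origin at the centre of its underside
- the_yellow_driver: long screwdriver with black and yellow handle, 37x266x42 mm, lying; a bystander, origin at the centre of its underside

How it is judged:
On the way, in this order (a step that is already met when the one before it is completed fails the run):
1. the steel disc alone is caught under both catches, square on the follower (z of disc_k_mid in the frame of magazine_catch between -0.0105 and -0.0055 m and angle between the z axis of disc_k_mid and the z axis of magazine_catch, either way round below 0.1 rad and x of disc_k_mid in the frame of magazine_catch between -0.005 and 0.005 m and y of disc_k_mid in the frame of magazine_catch between -0.005 and 0.005 m and value of joint each of catch_low, catch_high below 0.002 m and value of joint follower below 0.018 m), for 0.2 s.
2. the aluminium disc is caught above it (z of disc_k_mid in the frame of magazine_catch between -0.0265 and -0.0215 m and angle between the z axis of each of disc_k_mid, disc_m_mid and the z axis of magazine_catch, either way round below 0.1 rad and x of disc_k_mid in the frame of magazine_catch between -0.005 and 0.005 m and y of disc_k_mid in the frame of magazine_catch between -0.005 and 0.005 m and z of disc_m_mid in the frame of magazine_catch between -0.0105 and -0.0055 m and x of disc_m_mid in the frame of magazine_catch between -0.005 and 0.005 m and y of disc_m_mid in the frame of magazine_catch between -0.005 and 0.005 m and value of joint each of catch_low, catch_high below 0.002 m), for 0.2 s.
At the end, for the whole second after the job is handed in: Both discs lie square in the magazine on its axis (within 0.1 rad and 5 mm): centre of the steel disc 24 mm, of the aluminium one 8 mm below the level of the catches, each within 2.5 mm; both catches out to within 2 mm, the follower down at least 27 mm and still (all of step 2 and value of joint follower above 0.027 m and velocity of joint follower between -0.01 and 0.01 m/s); the robot touches nothing.
It fails at once if a bystander is shifted by more than 25 mm (distance of any of the_stub_driver, the_tape_measure, the_small_carton, the_hexnut_1, the_blade_box, the_yellow_driver from where it was at the start of the episode above 0.025 m).
It also fails if it takes over 72 s, if anything falls off the work surface, if the arm or the gripper's body presses on something with over 40 N, if the wrist force passes 120 N, or if a joint passes its speed limit or range.

## Working session

There is one attempt and no reset: what is moved stays moved. The work goes in short steps, Python scripts to look and compute and a tool call to move; the robot and the scene stay as the last step left them, time stands still between calls to the robot, and variables do not carry over. Pictures are saved under pics/ and viewed, at most 10 in all, crops included, and the job is handed in when it is done.

Besides the shell and the picture viewer there is one more tool, called after ">>>" by a JSON object that holds its "fn" and its "kwargs". drive_tool: Moves the arm, as the interface text tells. Shift numbers are shares of 0.025 m and turn numbers shares of 0.12 rad, none past 1 either way. Its arguments: {"type":"object","properties":{"commands":{"type":"string"},"squeeze":{"type":"number"}},"required":["commands"]}

```bash
mkdir -p pics; cat > h.py <<'E'
import numpy as np, cv2
from cell import robot
from scipy.spatial.transform import Rotation as R
def ray(s,rc):
    K=np.array(s["intrinsics"]);T=np.array(s["world_from_camera"])
    d=T[:3,:3]@np.linalg.solve(K,[rc[1],rc[0],1.]);return T[:3,3],d
def atz(s,rc,z):
    o,d=ray(s,rc);return o+d*(z-o[2])/d[2]
def atd(s,rc):
    o,d=ray(s,rc);r,c=int(round(rc[0])),int(round(rc[1]));return o+d*np.median(s["depth"][r-1:r+2,c-1:c+2])
E
cat > a.py <<'E'
from h import *
np.set_printoptions(precision=4,suppress=True)
S={n:robot.snapshot(n) for n in("scene","top")}
cv2.imwrite("pics/a.png",S["scene"]["img"]);cv2.imwrite("pics/b.png",S["top"]["img"])
for n,s in S.items():
    print(n,np.array(s["world_from_camera"])[:3,3])
    for t in ["disc_k_mid","magazine_catch","magazine_mouth","magazine"]:
        for x in robot.tip_of(s,t)[:3]: print(t,"tip",round(x["p"],2),np.round(x["centre"],1),atz(s,x["centre"],.008 if 'disc' in t else 0),atd(s,x["centre"]))
    for t in ["the_stub_driver","the_tape_measure","the_small_carton","the_hexnut_1","the_blade_box","the_yellow_driver"]:
        for x in robot.search_frame(s,t)[:1]: print(t,round(x["p"],2),np.round(x["centre"]),atd(s,x["centre"]))
A,B=S["scene"],S["top"]
for t in ["magazine_catch","magazine_mouth"]:
    a,b=robot.tip_of(A,t),robot.tip_of(B,t)
    if a and b:
        o1,d1=ray(A,a[0]["centre"]);o2,d2=ray(B,b[0]["centre"])
        k=np.linalg.lstsq(np.c_[d1,-d2],o2-o1,rcond=None)[0];p,q=o1+d1*k[0],o2+d2*k[1];print(t,p,q,(p+q)/2)
print(robot.get_state(),robot.hold_point_z)
E
python3 a.py
```

```text
scene [ 0.1079 -0.4558  0.6791]
disc_k_mid tip 0.42 [214.6 273. ] [0.5745 0.332  0.008 ] [0.4805 0.1733 0.1432]
magazine_catch tip 0.84 [217.  285.5] [0.6056 0.3147 0.    ] [0.5006 0.1522 0.1432]
magazine_mouth tip 0.63 [202.  279.6] [0.6292 0.3872 0.    ] [ 0.6302  0.3888 -0.0013]
magazine tip 0.68 [265.6 291.1] [0.5148 0.1398 0.    ] [0.4952 0.1112 0.0326]
the_stub_driver 0.41 [206. 218.] [0.4496 0.4286 0.0199]
the_tape_measure 0.95 [279. 244.] [0.3801 0.124  0.0341]
the_small_carton 0.67 [183. 238.] [0.5369 0.4776 0.0454]
the_hexnut_1 0.77 [315. 272.] [0.3992 0.0309 0.0007]
the_blade_box 0.72 [188. 282.] [0.6566 0.4219 0.0202]
the_yellow_driver 0.69 [186. 170.] [0.3594 0.588  0.027 ]
top [0.3249 0.2873 1.2286]
disc_k_mid tip 0.7 [248.4 306.2] [0.3728 0.1327 0.008 ] [0.3718 0.1359 0.0335]
disc_k_mid tip 0.52 [172.  236.4] [0.5857 0.3264 0.008 ] [0.5844 0.3262 0.0141]
magazine_catch tip 0.56 [189.7 306.8] [0.5375 0.1273 0.    ] [0.5114 0.147  0.1509]
magazine_mouth tip 0.75 [195.4 302. ] [0.5212 0.1411 0.    ] [0.4987 0.1578 0.1403]
magazine tip 0.95 [195.3 304.3] [0.5215 0.1346 0. 
[... 238 characters left out ...]
.617  0.0355]
magazine_catch [0.5003 0.1517 0.1437] [0.5122 0.1464 0.1464] [0.5062 0.149  0.1451]
magazine_mouth [0.4907 0.1633 0.1804] [0.4923 0.1626 0.1807] [0.4915 0.163  0.1806]
{'time_s': 1.3, 'q': array([-1.1545,  0.6149, -0.0126,  1.4234,  0.0081,  1.1034, -0.0404]), 'dq': array([ 0.0017, -0.0004,  0.0005,  0.0007,  0.0017,  0.0003, -0.0007]), 'effort': array([ -0.0009, -45.8813,   0.2084, -16.6033,  -0.0612,   0.0132,
         0.    ]), 'position': array([0.2785, 0.5873, 0.2186]), 'orientation': array([-3.1416, -0.    ,  2.6988]), 'ft_force': array([-0.5128,  0.3777,  0.1403]), 'wrist_torque': array([-0.0257,  0.0022,  0.0132]), 'grasp_force': 0.0, 'width': 0.9986099570746287} 0.0188
```

View pics/a.png

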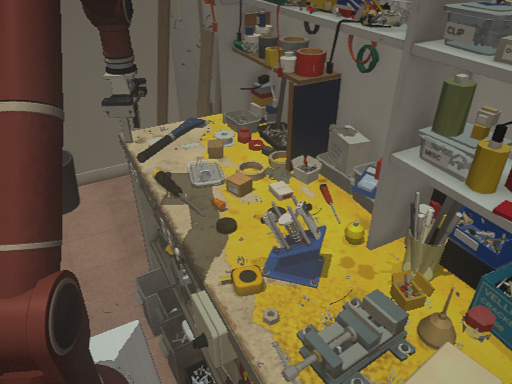

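View pics/b.png

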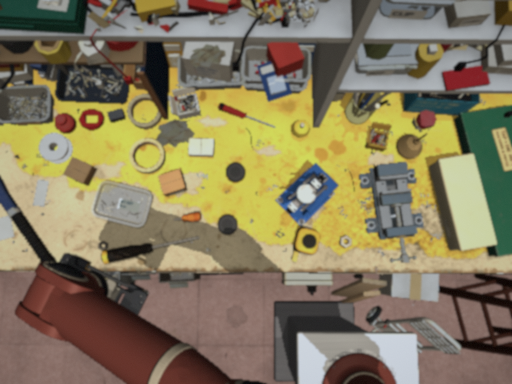

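Scene shows the magazine at about (225,290). The top view shows discs at about (172,236) and (224,228) and the magazine at (193,306). Next I'll refine the poses.

```bash
cat > b.py <<'E'
from h import *
np.set_printoptions(precision=4,suppress=True)
A,B=[robot.snapshot(n) for n in("scene","top")]
def cloud(s):
    r,c=np.mgrid[:384,:512];o,d=ray(s,(0,0));K=np.array(s["intrinsics"]);T=np.array(s["world_from_camera"])
    P=np.stack([c,r,np.ones_like(r)],-1)@np.linalg.inv(K).T*s["depth"][...,None]
    return P@T[:3,:3].T+T[:3,3]
for n,s in(("scene",A),("top",B)):
    W=cloud(s)
    print(n,np.array(s["intrinsics"])[0,0])
    hsv=cv2.cvtColor(s["img"],cv2.COLOR_BGR2HSV)
    for c in [(.586,.326),(.441,.349)]:
        near=np.hypot(W[...,0]-c[0],W[...,1]-c[1])<.05
        m=near&(hsv[...,2]<60)
        m2=near&(W[...,2]>.012)&(W[...,2]<.022)
        for k in(m,m2):
            if k.sum()>10:
                rr,cc=np.nonzero(k);(x,y),(w,h),a=cv2.minAreaRect(np.c_[cc,rr].astype(np.float32));print("disc",k.sum(),(y,x),(w,h),atz(s,(y,x),.016), W[k][:,:2].mean(0),W[k][:,2].mean())
    blue=(abs(hsv[...,0].astype(int)-112)<12)&(hsv[...,1]>110)&(np.hypot(W[...,0]-.51,W[...,1]-.14)<.14)
    f=blue&(W[...,2]<.03)
    P=W[f];print("blue",f.sum(),"z",np.percentile(P[:,2],[5,50,95]))
    print(cv2.minAreaRect(P[:,:2].astype(np.float32)))
    hi=(W[...,2]>.155)&(np.hypot(W[...,0]-.5,W[...,1]-.15)<.1);print("hi",hi.sum());print(W[hi][np.argsort(-W[hi][:,2])][:12])
    rc=(195,304) if n=="top" else (235,292)
    r0,c0=rc[0]-48,rc[1]-48
    cv2.imwrite(f"pics/c_{n}.png",cv2.resize(s["img"][r0:r0+96,c0:c0+96],None,fx=6,fy=6,interpolation=cv2.INTER_CUBIC))
E
python3 b.py
```

```text
scene 400.9209077586424
disc 83 (210.38526916503906, 277.39117431640625) (16.25965690612793, 11.120992660522461) [0.59   0.3342 0.016 ] [0.5918 0.334 ] 0.015294234479581935
disc 120 (225.5, 226.0) (15.0, 18.0) [0.4331 0.3397 0.016 ] [0.427  0.3397] 0.011610821360704156
disc 214 (224.5, 226.5) (13.0, 19.0) [0.4361 0.343  0.016 ] [0.4377 0.3472] 0.015083845498657277
blue 219 z [0.003  0.0051 0.0072]
((0.5102910995483398, 0.12689143419265747), (0.08565860986709595, 0.13106122612953186), 43.72529602050781)
hi 357
[[0.4899 0.1278 0.1919]
 [0.4921 0.1313 0.1916]
 [0.5222 0.159  0.1915]
 [0.5344 0.1144 0.1906]
 [0.5212 0.1574 0.1901]
 [0.5367 0.114  0.19  ]
 [0.5296 0.1264 0.19  ]
 [0.4933 0.129  0.19  ]
 [0.5309 0.113  0.19  ]
 [0.5216 0.1621 0.1899]
 [0.5196 0.1589 0.1897]
 [0.5394 0.1179 0.1894]]
top 441.79453803565315
disc 50 (171.10000610351562, 234.80003356933594) (7.155416965484619, 7.602630138397217) [0.5866 0.3306 0.016 ] [0.5873 0.3312] 0.015174233522789486
disc 280 (172.0, 235.5) (18.0, 19.0) [0.584  0.3286 0.016 ] [0.5841 0.329 ] 0.015903424567450697
disc 65 (230.0, 228.0) (6.0, 12.0) [0.4214 0.3474 0.016 ] [0.4209 0.3473] 0.015895255850556674
disc 311 (224.5, 227.5) (19.0, 19.0) [0.4365 0.349  0.016 ] [0.4373 0.3494] 0.015848661117820108
blue 313 z [0.0011 0.0055 0.0099]
((0.5124495625495911, 0.13868571817874908), (0.09706747531890869, 0.11686049401760101), 44.78912353515625)
hi 208
[[0.5203 0.1613 0.1932]
 [0.5203 0.1589 0.1928]
 [0.5328 0.1156 0.1924]
 [0.5329 0.1322 0.1918]
 [0.5354 0.1202 0.1916]
 [0.4894 0.1282 0.1912]
 [0.5185 0.1181 0.1911]
 [0.5307 0.113  0.1911]
 [0.5306 0.1273 0.1909]
 [0.5209 0.1204 0.1909]
 [0.5232 0.1586 0.1906]
 [0.4919 0.1304 0.1903]]
```

```bash
python3 -c "
import cv2,numpy as np
a=cv2.imread('pics/c_top.png');b=cv2.imread('pics/c_scene.png');cv2.imwrite('pics/c.png',cv2.resize(np.hstack([a,b]),(800,400),interpolation=cv2.INTER_AREA))"
```

```text
(no output)
```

View pics/c_top.png

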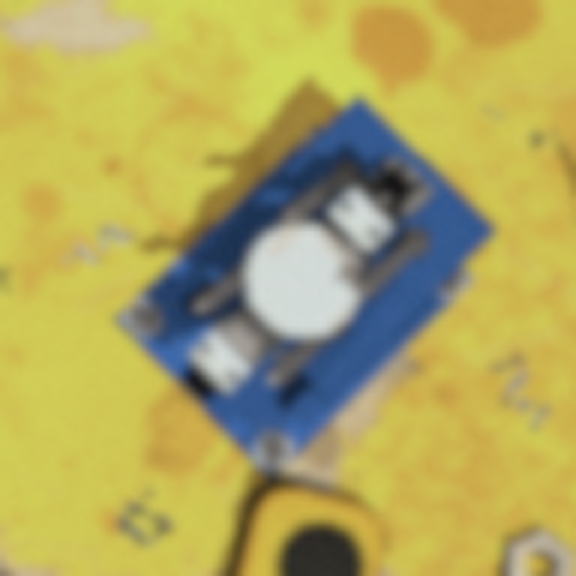

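View pics/c_scene.png

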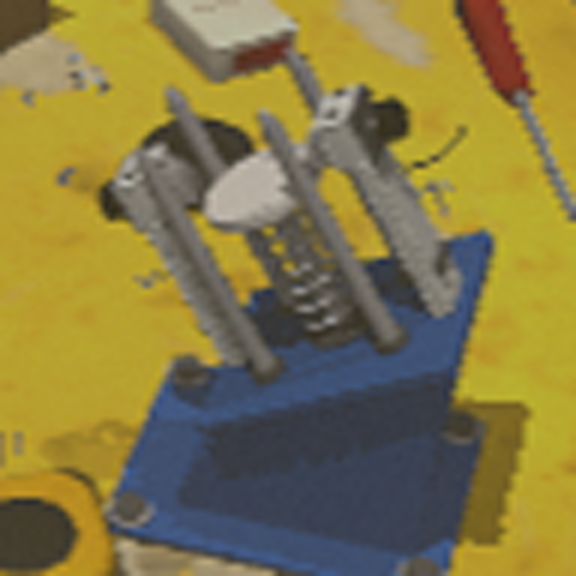

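The crops show rod tips: in the top crop at (200,303), (275,378), (290,212), (365,290), and in the scene crop at (174,90), (148,152), (265,113), (300,55). The follower centre is at (302,280) top and (252,190) scene. The magazine yaw is about -45°, and next I'll fit the pose.

```bash
cat > c.py <<'E'
from h import *
from scipy.optimize import least_squares
np.set_printoptions(precision=4,suppress=True)
A,B=[robot.snapshot(n) for n in("scene","top")]
L=np.array([(-26,21,0),(-26,-21,0),(26,21,0),(26,-21,0),(0,0,-38)])/1e3
t=np.array([(200,303),(275,378),(290,212),(365,290),(302,280)])/6+[256,147]-.42
s=np.array([(174,90),(148,152),(300,55),(265,113),(252,190)])/6+[244,187]-.42
def fr(p):
    Rm=R.from_euler("zy",[p[3],-p[4]]).as_matrix();return Rm
def proj(S,P):
    T=np.linalg.inv(np.array(S["world_from_camera"]));q=(P@T[:3,:3].T+T[:3,3])@np.array(S["intrinsics"]).T;return q[:,:2]/q[:,2:]
def res(p,full=False):
    P=L@fr(p).T+p[:3];return np.r_[proj(B,P)-t,proj(A,P)-s].ravel()
for free in(0,1):
    f=lambda p:res(np.r_[p[:4],p[4] if free else np.pi/6])
    o=least_squares(f,[.49,.16,.18,-.785,.52],loss="soft_l1");print(o.x,o.cost);print(f(o.x).reshape(-1,2).round(1).tolist())
p=o.x;p[4]=np.pi/6;Rm=fr(p);print(Rm,"catch",p[:3]-Rm[:,2]*.036)
E
python3 c.py
```

```text
[ 0.4907  0.1598  0.1752 -0.7726  0.52  ] 21.403758265220382
[[0.2, 0.8], [-0.4, -0.5], [0.9, 1.5], [0.3, 0.0], [-4.7, -2.3], [-1.1, -3.1], [-0.1, 1.9], [-1.0, -0.0], [2.0, 6.0], [1.6, -3.8]]
[ 0.4918  0.1598  0.1757 -0.7586  0.3567] 16.50438925637676
[[0.2, 0.6], [0.0, -0.2], [0.5, 0.4], [0.3, -0.7], [-4.8, -0.4], [-0.9, -3.5], [-0.5, 0.1], [0.1, 1.1], [2.7, 5.7], [-0.2, -2.5]]
[[ 0.6286  0.5957 -0.5   ]
 [-0.6879  0.7258  0.    ]
 [ 0.3629  0.3439  0.866 ]] catch [0.5098 0.1598 0.1445]
```

```bash
sed -i 's/"zy"/"ZY"/' c.py; python3 c.py
```

```text
[ 0.4912  0.1611  0.1769 -0.8095  0.52  ] 3.263412852302436
[[0.3, -0.1], [-0.2, -0.1], [-0.3, 0.7], [-0.4, 0.3], [0.4, -0.3], [0.4, 0.1], [-0.7, 0.1], [-0.8, -0.2], [0.2, 0.5], [2.5, -0.9]]
[ 0.4913  0.1609  0.177  -0.8027  0.4786] 2.6565183863870656
[[0.2, 0.0], [-0.1, -0.1], [-0.1, 0.5], [-0.2, 0.0], [-0.0, 0.1], [0.2, -0.3], [-0.8, -0.3], [-0.5, 0.2], [0.6, 1.0], [1.9, -0.7]]
[[ 0.6017  0.7193 -0.3474]
 [-0.6229  0.6947  0.3596]
 [ 0.5     0.      0.866 ]] catch [0.5038 0.148  0.1458]
```

>>> {"fn": "drive_tool", "kwargs": {"commands": "1 -.822 -.496 .397 0 0 0;1 -.822 -.496 .397 0 0 0;1 -.822 -.496 .397 0 0 0;1 -.822 -.496 .397 0 0 0;1 -.822 -.496 .397 0 0 0;1 -.822 -.496 .397 0 0 0;1 -.822 -.496 .397 0 0 0;1 -.822 -.496 .397 0 0 0;1 -.822 -.496 .397 0 0 0;1 -.822 -.496 .397 0 0 0;1 -.822 -.496 .397 0 0 0;1 -.822 -.496 .397 0 0 0;1 0 0 0 0 0 -1;1 0 0 0 0 0 -1;1 0 0 0 0 0 -1;1 0 0 0 0 0 -1;1 0 0 0 0 0 -1;1 0 0 0 0 0 -1;1 0 0 0 0 0 -1;1 0 0 0 0 0 -1", "squeeze": 10}}

```text
time_s: 3.6
position: [0.4379, 0.3473, 0.0997]
orientation: [-3.142, 0.001, -2.62]
ft_force: [-0.2, 0.1, 0.4]
width: 1.004
grasp_force: 0.0
```

>>> {"fn": "drive_tool", "kwargs": {"commands": "1 0 0 0 0 0 -.733;1 0 0 0 0 0 -.733;1 0 0 0 0 0 -.733;1 0 0 .774 0 0 0;1 0 0 .774 0 0 0;1 0 0 .774 0 0 0;1 0 0 .774 0 0 0;1 0 0 .774 0 0 0;1 0 0 0 0 0 0;.4 0 0 0 0 0 0;.4 0 0 0 0 0 0;.4 0 0 0 0 0 0;.4 0 0 0 0 0 0;.4 0 0 0 0 0 0", "squeeze": 10}}

```text
time_s: 5.0
position: [0.4375, 0.3474, 0.0031]
orientation: [3.141, 0.0, -2.361]
ft_force: [-0.3, 1.2, 0.5]
width: 0.622
grasp_force: 0.3
```

>>> {"fn": "drive_tool", "kwargs": {"commands": ".4 0 0 0 0 0 0;.4 0 0 0 0 0 0;.8 0 0 0 0 0 0;.8 0 0 0 0 0 0;.8 0 0 0 0 0 .932;.8 0 0 0 0 0 .932;.8 0 0 0 0 0 .932;.8 0 0 0 0 0 .932;.8 0 0 0 0 0 .932;.8 0 0 0 0 0 .932;.8 0 0 0 0 0 .932;.8 0 0 0 0 0 .932;.8 0 0 0 0 0 .932;.8 0 0 0 0 0 .932;.8 0 0 0 0 0 .932;.8 0 0 0 0 0 .932;.8 0 0 0 0 0 .932;.8 0 0 0 0 0 .932"}}

```text
time_s: 6.8
position: [0.4374, 0.3471, 0.0027]
orientation: [-3.141, -0.0, 2.352]
ft_force: [-0.7, -0.0, 0.7]
width: 0.796
grasp_force: 0.0
```

>>> {"fn": "drive_tool", "kwargs": {"commands": ".4 0 0 0 0 0 0;.4 0 0 0 0 0 0;.4 0 0 0 0 0 0;.4 0 0 0 0 0 0;.4 0 0 0 0 0 0", "squeeze": 40}}

```text
time_s: 7.3
position: [0.4376, 0.3471, 0.0028]
orientation: [-3.142, -0.0, 2.357]
ft_force: [0.6, 0.4, -1.1]
width: 0.591
grasp_force: 40.0
```

>>> {"fn": "drive_tool", "kwargs": {"commands": ".4 0 0 -1 0 0 0;.4 0 0 -1 0 0 0;.4 0 0 -1 0 0 0;.4 0 0 -1 0 0 0;.4 0 0 -1 0 0 0;.4 0 0 0 0 0 0;.4 0 0 0 0 0 0;.4 0 0 0 0 0 0"}}

```text
time_s: 8.1
position: [0.4365, 0.3464, 0.1264]
orientation: [-3.138, -0.0, 2.357]
ft_force: [-0.4, -0.0, -0.7]
width: 0.588
grasp_force: 40.0
```

```bash
python3 -c "
from h import *
for i in range(4):
    print(robot.get_state()['ft_force']);s=robot.snapshot('top')
st=robot.get_state();print(st['q'],st['wrist_torque'],st['width'])
for x in robot.tip_of(s,'disc_k_mid')[:3]: print(x['p'],x['centre'],atz(s,x['centre'],st['position'][2]+.005),st['position'])"
```

```text
[-0.38963102 -0.04306549 -0.67929867]
[ 0.30190676  0.20904875 -1.11425613]
[ 0.0698176   0.2251235  -1.20388337]
[ 0.24073769 -0.32351905 -0.77277115]
[-0.80484428  0.58507842  0.14661496  1.80475961 -0.11698562  0.76241584
  0.1888226 ] [-0.08653134  0.05025727 -0.00489812] 0.5863688668623158
0.49 [173.1, 233.0] [0.55638498 0.33099368 0.13168413] [0.4370251  0.34678345 0.12668413]
```

>>> {"fn": "drive_tool", "kwargs": {"commands": ".4 0 0 .984 0 0 0;.4 0 0 .984 0 0 0;.4 0 0 .984 0 0 0;.4 0 0 .984 0 0 0;.4 0 0 .984 0 0 0;.4 0 0 0 0 0 0;1 0 0 0 0 0 0;1 0 0 0 0 0 0;1 0 0 -1 0 0 0;1 0 0 -1 0 0 0;1 0 0 -1 0 0 0;1 -.785 .606 0 0 0 0;1 -.785 .606 0 0 0 0;1 -.785 .606 0 0 0 0;1 -.785 .606 0 0 0 0;1 -.785 .606 0 0 0 0;1 -.785 .606 0 0 0 0;1 0 0 0 0 0 0"}}

```text
time_s: 10.15
position: [0.5894, 0.326, 0.0813]
orientation: [3.138, 0.004, 2.353]
ft_force: [-0.7, 0.3, 0.2]
width: 0.999
grasp_force: 0.0
```

>>> {"fn": "drive_tool", "kwargs": {"commands": "1 0 0 0 0 0 -.935;1 0 0 0 0 0 -.935;1 0 0 0 0 0 -.935;1 0 0 0 0 0 -.935;1 0 0 .3 0 0 -.935;1 0 0 .3 0 0 -.935;1 0 0 .3 0 0 -.935;1 0 0 .3 0 0 -.935;1 0 0 .3 0 0 -.935;1 0 0 .3 0 0 -.935;1 0 0 .3 0 0 -.935;1 0 0 .3 0 0 -.935;1 0 0 .3 0 0 -.935;1 0 0 .3 0 0 -.935;1 0 0 0 0 0 0", "squeeze": 10}}

```text
time_s: 11.65
position: [0.5836, 0.328, 0.0046]
orientation: [3.141, -0.002, -2.355]
ft_force: [-0.3, 0.0, -0.6]
width: 1.0
grasp_force: 0.0
```

Good. Lower 1 mm, close, reopen, rotate back, grip.

>>> {"fn": "drive_tool", "kwargs": {"commands": ".4 0 0 .05 0 0 0;.4 0 0 0 0 0 0;.4 0 0 0 0 0 0;.4 0 0 0 0 0 0;.4 0 0 0 0 0 0;.4 0 0 0 0 0 0;.4 0 0 0 0 0 0", "squeeze": 10}}

```text
time_s: 12.35
position: [0.5849, 0.3287, 0.0038]
orientation: [3.141, 0.0, -2.355]
ft_force: [-0.5, 0.8, 0.9]
width: 0.598
grasp_force: 10.0
```

>>> {"fn": "drive_tool", "kwargs": {"commands": ".8 0 0 0 0 0 0;.8 0 0 0 0 0 0;.8 0 0 0 0 0 .935;.8 0 0 0 0 0 .935;.8 0 0 0 0 0 .935;.8 0 0 0 0 0 .935;.8 0 0 0 0 0 .935;.8 0 0 0 0 0 .935;.8 0 0 0 0 0 .935;.8 0 0 0 0 0 .935;.8 0 0 0 0 0 .935;.8 0 0 0 0 0 .935;.8 0 0 0 0 0 .935;.8 0 0 0 0 0 .935;.8 0 0 0 0 0 .935;.8 0 0 0 0 0 .935;.8 0 0 0 0 0 0"}}

```text
time_s: 14.05
position: [0.585, 0.3284, 0.0033]
orientation: [-3.141, 0.0, 2.357]
ft_force: [0.8, 0.3, 0.6]
width: 0.801
grasp_force: 0.0
```

>>> {"fn": "drive_tool", "kwargs": {"commands": ".4 0 0 0 0 0 0;.4 0 0 0 0 0 0;.4 0 0 0 0 0 0;.4 0 0 0 0 0 0;.4 0 0 0 0 0 0", "squeeze": 50}}

```text
time_s: 14.55
position: [0.5855, 0.3285, 0.0036]
orientation: [3.141, 0.0, 2.357]
ft_force: [1.0, 1.3, -0.8]
width: 0.59
grasp_force: 50.0
```

>>> {"fn": "drive_tool", "kwargs": {"commands": ".4 0 0 -1 0 0 0;.4 0 0 -1 0 0 0;.4 0 0 -1 0 0 0;.4 0 0 -1 0 0 0;.4 0 0 -1 0 0 0;.4 0 0 -1 0 0 0;.4 0 0 -1 0 0 0;.4 0 0 -1 0 0 0;.4 0 0 -1 0 0 0;.4 0 0 -1 0 0 0;.4 0 0 0 0 0 0;.4 0 0 0 0 0 0;.4 0 0 0 0 0 0"}}

```text
time_s: 15.85
position: [0.5837, 0.3276, 0.2508]
orientation: [-3.136, -0.002, 2.357]
ft_force: [-0.5, 0.7, -4.0]
width: 0.594
grasp_force: 50.0
```

>>> {"fn": "drive_tool", "kwargs": {"commands": ".4 0 0 0 0 -.873 0;.4 0 0 0 0 -.873 0;.4 0 0 0 0 -.873 0;.4 0 0 0 0 -.873 0;.4 0 0 0 0 -.873 0;.4 0 0 0 0 0 0;.4 0 0 0 0 0 0"}}

```text
time_s: 16.55
position: [0.5839, 0.3288, 0.2517]
orientation: [-3.138, 0.522, 2.36]
ft_force: [0.1, -0.7, -3.0]
width: 0.587
grasp_force: 50.0
```

```bash
cat > m.py <<'E'
from h import *
import sys
np.set_printoptions(precision=4,suppress=True)
M=np.array([.4913,.1609,.1768]);Rm=R.from_euler("ZY",[-.79,-np.pi/6]).as_matrix()
def rep(goal=None,off=.0045):
    # goal: disc centre in mouth frame -> tool shifts in units
    st=robot.get_state();Rt=R.from_euler("xyz",st["orientation"]).as_matrix();p=st["position"]
    want=np.c_[-Rm[:,0],Rm[:,1],-Rm[:,2]]
    c=Rm.T@(p-Rt[:,2]*off-M)
    print("t",st["time_s"],"disc in mouth mm",c*1e3,"F in mag",Rm.T@st["ft_force"],"rot err units",R.from_matrix(Rt.T@want).as_rotvec()/.12,"w",st["width"],st["grasp_force"])
    if goal is not None: print("shift units",Rt.T@(M+Rm@np.array(goal)+Rt[:,2]*off-p)/.025)
if __name__=="__main__": rep([float(v)/1e3 for v in sys.argv[1:4]] if len(sys.argv)>3 else None)
E
python3 m.py 0 0 60
```

```text
t 16.55 disc in mouth mm [ -9.3417 183.9631  96.4342] F in mag [-1.0318 -0.4489 -2.9153] rot err units [ 0.0028 -0.0165  0.0629] w 0.5872095466914884 49.99860885087401
shift units [-0.321  -7.3616  1.4543]
```

>>> {"fn": "drive_tool", "kwargs": {"commands": ".4 -.04 -.92 .18 0 0 0;.4 -.04 -.92 .18 0 0 0;.4 -.04 -.92 .18 0 0 0;.4 -.04 -.92 .18 0 0 0;.4 -.04 -.92 .18 0 0 0;.4 -.04 -.92 .18 0 0 0;.4 -.04 -.92 .18 0 0 0;.4 -.04 -.92 .18 0 0 .06;.4 0 0 0 0 0 0;.4 0 0 0 0 0 0;.4 0 0 0 0 0 0"}}

```text
time_s: 17.65
position: [0.4742, 0.1806, 0.2271]
orientation: [3.134, 0.524, 2.346]
ft_force: [0.4, 0.6, -3.5]
width: 0.591
grasp_force: 50.0
```

```bash
python3 m.py 0 0 20; python3 -c "
from h import *
a,b=[robot.snapshot(n)['img'] for n in('top','scene')]
f=lambda i,r,c:cv2.resize(i[r-36:r+36,c-36:c+36],(400,400),interpolation=cv2.INTER_CUBIC)
cv2.imwrite('pics/d.png',np.hstack([f(a,192,304),f(b,205,286)]))"
```

```text
t 17.65 disc in mouth mm [ 2.6699  1.7026 61.0724] F in mag [-1.9169  0.7197 -2.934 ] rot err units [ 0.0371 -0.0004 -0.0437] w 0.5908811658913732 49.998919568024576
shift units [ 0.1063 -0.076   1.6426]
```

View pics/d.png

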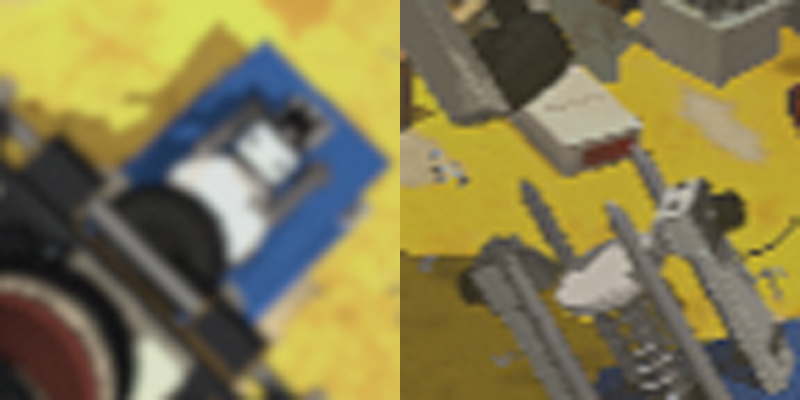

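The disc sits on the axis above the mouth in the top view (crop 165,245), and in the scene view the rod tips match the fit. Descending.

>>> {"fn": "drive_tool", "kwargs": {"commands": ".4 .03 -.03 .55 0 0 0;.4 .03 -.03 .55 0 0 0;.4 0 0 .55 0 0 0;.4 0 0 0 0 0 0;.4 0 0 0 0 0 0;.4 0 0 0 0 0 0", "squeeze": 60}}

```text
time_s: 18.35
position: [0.4858, 0.1666, 0.1904]
orientation: [3.136, 0.524, 2.349]
ft_force: [1.0, 0.6, -1.9]
width: 0.586
grasp_force: 60.0
```

```bash
python3 -c "
from m import *
for i in range(5):
    rep([0,0,.01]);robot.snapshot('top')"
```

```text
t 18.35 disc in mouth mm [-0.0311  0.0911 20.2559] F in mag [-0.757   1.1278 -1.7749] rot err units [ 0.0355  0.0017 -0.0207] w 0.5858459230011616 59.99878583330428
shift units [-0.0012 -0.0054  0.4102]
t 18.4 disc in mouth mm [-0.08    0.027  20.3112] F in mag [-2.2481  0.2989 -1.7287] rot err units [ 0.0363  0.0008 -0.0204] w 0.5871704225931642 59.99866711237701
shift units [-0.0032 -0.0029  0.4124]
t 18.45 disc in mouth mm [-0.1112 -0.0659 20.3126] F in mag [-2.4407  0.1127 -2.5588] rot err units [ 0.036   0.0002 -0.0208] w 0.5873595974317461 59.99861828953726
shift units [-0.0044  0.0009  0.4125]
t 18.5 disc in mouth mm [-0.1229 -0.2497 20.2316] F in mag [-2.0029  0.0295 -3.6065] rot err units [ 0.0336  0.     -0.0206] w 0.5866039787419812 59.99859884570469
shift units [-0.0049  0.0084  0.4093]
t 18.55 disc in mouth mm [-0.0882 -0.3861 20.1639] F in mag [-1.0889 -0.0299 -2.7384] rot err units [ 0.0319  0.0001 -0.021 ] w 0.5893266251445851 59.998836096783634
shift units [-0.0035  0.0139  0.4066]
```

>>> {"fn": "drive_tool", "kwargs": {"commands": ".4 0 0 .15 0 0 0;.4 0 0 .15 0 0 0;.4 0 0 .15 0 0 0;.4 0 0 .15 0 0 0;.4 0 0 0 0 0 0"}}

```text
time_s: 19.1
position: [0.4905, 0.1599, 0.1764]
orientation: [3.139, 0.524, 2.349]
ft_force: [0.0, -0.2, -2.7]
width: 0.584
grasp_force: 60.0
```

```bash
python3 -c "
from m import *
for i in range(3):
    rep([0,0,-.01]);robot.snapshot('top')"
```

```text
t 19.1 disc in mouth mm [-0.0661 -1.2563  4.054 ] F in mag [-1.2456 -0.1213 -2.403 ] rot err units [ 0.0095  0.0031 -0.0207] w 0.5839703595811149 59.998615832591895
shift units [-0.0023  0.0496  0.5622]
t 19.15 disc in mouth mm [-0.0669 -1.0661  4.2971] F in mag [-1.291  -0.4188 -1.7882] rot err units [ 0.0135  0.0027 -0.0208] w 0.5882213912089954 59.99879450726439
shift units [-0.0024  0.0417  0.572 ]
t 19.2 disc in mouth mm [-0.0469 -0.8449  4.489 ] F in mag [-1.5137 -0.8231 -3.5301] rot err units [ 0.0184  0.0023 -0.0213] w 0.5913883482220195 59.99915922351647
shift units [-0.0016  0.0325  0.5796]
```

>>> {"fn": "drive_tool", "kwargs": {"commands": ".4 0 .02 .12 0 0 0;.4 0 0 .12 0 0 0;.4 0 0 .12 0 0 0;.4 0 0 .12 0 0 0;.4 0 0 .12 0 0 0;.4 0 0 0 0 0 0"}}

```text
time_s: 19.85
position: [0.4962, 0.1551, 0.1635]
orientation: [3.139, 0.524, 2.349]
ft_force: [0.5, -0.3, -4.3]
width: 0.586
grasp_force: 60.0
```

```bash
python3 -c "
from m import *
for i in range(3):
    rep([0,0,-.02]);robot.snapshot('top')"
```

```text
t 19.85 disc in mouth mm [ -0.0764  -0.5469 -10.7604] F in mag [-1.6773  0.1412 -3.9772] rot err units [ 0.0137  0.0027 -0.0205] w 0.5862550721396652 59.998954358452465
shift units [-0.0029  0.0213  0.3696]
t 19.9 disc in mouth mm [ -0.0304  -0.4074 -10.5723] F in mag [-2.3319 -0.2683 -2.6035] rot err units [ 0.0169  0.0024 -0.021 ] w 0.5859094596507727 59.998660009150626
shift units [-0.0011  0.0155  0.3771]
t 19.95 disc in mouth mm [ -0.0302  -0.2664 -10.4281] F in mag [-1.4472 -0.8377 -3.3146] rot err units [ 0.0201  0.002  -0.0214] w 0.5892203130549072 59.998592354531866
shift units [-0.0011  0.0097  0.3829]
```

>>> {"fn": "drive_tool", "kwargs": {"commands": ".4 0 0 .12 0 0 0;.4 0 0 .12 0 0 0;.4 0 0 .12 0 0 0;.4 0 0 .12 0 0 0;.4 0 0 .12 0 0 0;.4 0 0 .12 0 0 0;.4 0 0 .12 0 0 0;.4 0 0 0 0 0 0"}}

```text
time_s: 20.8
position: [0.5043, 0.1485, 0.1454]
orientation: [3.136, 0.524, 2.349]
ft_force: [-0.1, 3.0, -1.6]
width: 0.589
grasp_force: 60.0
```

```bash
python3 -c "
from m import *
for i in range(2):
    rep([0,0,-.049]);robot.snapshot('top')"
```

```text
t 20.8 disc in mouth mm [ -0.1603   0.5213 -31.6861] F in mag [-2.7866  2.0403 -0.2915] rot err units [ 0.0322  0.0011 -0.0189] w 0.5891589002771608 59.999741794817965
shift units [-0.0064 -0.0235  0.6925]
t 20.85 disc in mouth mm [ -0.1459   0.5445 -31.5869] F in mag [-3.3057  3.3639 -0.4007] rot err units [ 0.0324  0.0011 -0.0194] w 0.585018922025725 59.99965341332427
shift units [-0.0058 -0.0245  0.6964]
```

>>> {"fn": "drive_tool", "kwargs": {"commands": ".4 0 -.02 .13 0 0 0;.4 0 0 .13 0 0 0;.4 0 0 .13 0 0 0;.4 0 0 .13 0 0 0;.4 0 0 .13 0 0 0;.4 0 0 .08 0 0 0;.4 0 0 0 0 0 0;.4 0 0 0 0 0 0"}}

```text
time_s: 21.7
position: [0.5105, 0.1419, 0.13]
orientation: [3.136, 0.524, 2.349]
ft_force: [-0.2, 5.5, 2.7]
width: 0.584
grasp_force: 60.0
```

```bash
python3 -c "
from m import *
for i in range(2):
    rep([0,0,-.049]);robot.snapshot('top')"
```

```text
t 21.7 disc in mouth mm [ -0.0348   0.1977 -49.5369] F in mag [-2.2206  3.7205  4.3691] rot err units [ 0.035   0.0017 -0.0205] w 0.5840122349574016 60.001815252617234
shift units [-0.0014 -0.0078 -0.0215]
t 21.75 disc in mouth mm [ -0.0552   0.1848 -49.5199] F in mag [-2.3909  3.894   4.3433] rot err units [ 0.0351  0.0017 -0.0198] w 0.5874838756548504 60.001767204994394
shift units [-0.0022 -0.0073 -0.0208]
```

>>> {"fn": "drive_tool", "kwargs": {"commands": ".4 0 0 -.12 0 0 0;.4 0 0 0 0 0 0;.9 0 0 0 0 0 0;.9 0 0 0 0 0 0;.9 0 0 0 0 0 0;.9 0 0 0 0 0 0;.9 0 0 -1 0 0 0;.9 0 0 -1 0 0 0;.9 0 0 -1 0 0 0;.9 0 0 -1 0 0 0;.9 0 0 -1 0 0 0;.9 0 0 0 0 0 0"}}

```text
time_s: 23.0
position: [0.465, 0.1881, 0.2427]
orientation: [3.132, 0.523, 2.348]
ft_force: [0.8, 0.2, 0.3]
width: 0.902
grasp_force: 0.0
```

```bash
python3 m.py; python3 -c "
from h import *
a,b=[robot.snapshot(n)['img'] for n in('top','scene')]
f=lambda i,r,c:cv2.resize(i[r-36:r+36,c-36:c+36],(400,400),interpolation=cv2.INTER_CUBIC)
cv2.imwrite('pics/e.png',np.hstack([f(a,192,304),f(b,215,286)]))"
```

```text
t 23.0 disc in mouth mm [ 0.1432  0.4084 80.5069] F in mag [0.4844 0.7476 0.0217] rot err units [ 0.0622 -0.0043 -0.0249] w 0.9015339707412765 0.0
```

View pics/e.png

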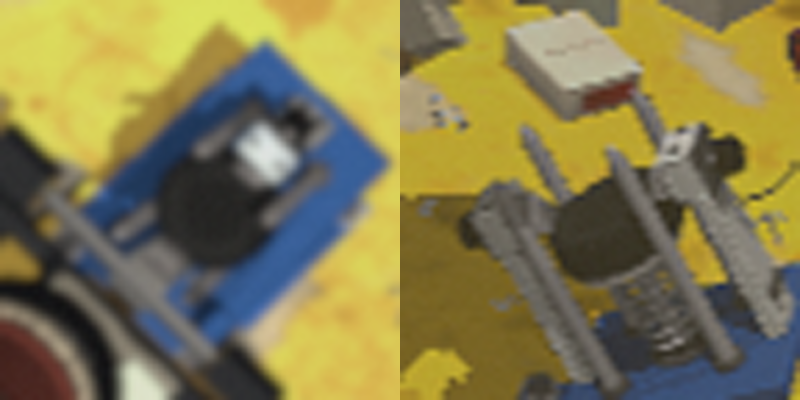

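The black disc is seated at crop (215,210) in the top view and is held low between the housings in the scene view, so it is caught. Next I'll fetch the aluminium one.

>>> {"fn": "drive_tool", "kwargs": {"commands": ".9 0 0 -1 0 .873 0;.9 0 0 0 0 .873 0;.9 0 0 0 0 .873 0;.9 0 0 0 0 .873 0;.9 0 0 0 0 .873 0;.9 0 0 0 0 0 0;.9 0 0 0 0 0 0"}}

```text
time_s: 23.8
position: [0.4554, 0.194, 0.2611]
orientation: [3.141, 0.001, 2.348]
ft_force: [-0.7, 0.5, -0.5]
width: 0.901
grasp_force: 0.0
```

```bash
python3 -c "
from m import *
s=robot.snapshot('top')
for x in robot.tip_of(s,'disc_m_mid')[:3]: print(x['p'],x['centre'],atz(s,x['centre'],.008))
st=robot.get_state();Rt=R.from_euler('xyz',st['orientation']).as_matrix();print(st['position'],st['orientation'],R.from_matrix(Rt.T@R.from_euler('xyz',[np.pi,0,2.357]).as_matrix()).as_rotvec()/.12,Rt.T@(np.array([.4375,.347,.09])-st['position'])/.025)"
```

```text
0.62 [223.6, 228.7] [0.4397 0.3461 0.008 ]
[0.4544 0.1962 0.2614] [3.1404 0.     2.3529] [ 0.0102  0.0003 -0.034 ] [4.7554 3.761  6.8614]
```

>>> {"fn": "drive_tool", "kwargs": {"commands": ".9 .951 .752 .3 0 0 0;.9 .951 .752 .3 0 0 0;.9 .951 .752 .3 0 0 0;.9 .951 .752 .3 0 0 0;.9 .951 .752 .3 0 0 -.03;.9 0 0 .9 0 0 0;.9 0 0 .9 0 0 0;.9 0 0 .9 0 0 0;.9 0 0 .9 0 0 0;.9 0 0 .9 0 0 0;.9 0 0 .9 0 0 0;.9 0 0 0 0 0 0;.9 0 0 0 0 0 0;.9 0 0 0 0 0 0"}}

```text
time_s: 25.3
position: [0.4395, 0.3475, 0.0914]
orientation: [3.136, 0.0, 2.356]
ft_force: [0.3, 0.7, 0.2]
width: 0.902
grasp_force: 0.0
```

```bash
python3 -c "
from m import *
for i in range(3):
    s=robot.snapshot('top');st=robot.get_state();Rt=R.from_euler('xyz',st['orientation']).as_matrix();print(st['position'],st['orientation'],Rt.T@(np.array([.4375,.347,.0035])-st['position'])/.025)"
```

```text
[0.4398 0.3474 0.0916] [3.1354 0.0004 2.3554] [ 0.0525 -0.0983  3.5216]
[0.4399 0.3472 0.0915] [3.1355 0.0003 2.355 ] [ 0.0611 -0.0953  3.5206]
[0.4398 0.347  0.0914] [3.1358 0.0003 2.3547] [ 0.0664 -0.0875  3.5163]
```

>>> {"fn": "drive_tool", "kwargs": {"commands": ".9 .06 -.05 .88 0 0 0;.9 0 0 .88 0 0 0;.9 0 0 .88 0 0 0;.9 0 0 .86 0 0 0;.9 0 0 0 0 0 0;.9 0 0 0 0 0 0;.9 0 0 0 0 0 0"}}

```text
time_s: 26.15
position: [0.4381, 0.347, 0.0035]
orientation: [3.137, 0.0, 2.354]
ft_force: [-0.3, -0.1, -0.1]
width: 0.897
grasp_force: 0.0
```

```bash
python3 -c "
from m import *
for i in range(2):
    s=robot.snapshot('top');st=robot.get_state();Rt=R.from_euler('xyz',st['orientation']).as_matrix();print(st['position'],st['orientation'],Rt.T@(np.array([.4375,.347,.0035])-st['position'])/.025)"
```

```text
[0.438  0.347  0.0035] [3.1369 0.0001 2.3543] [ 0.0131 -0.0147  0.0009]
[0.4379 0.3471 0.0035] [3.1369 0.0001 2.3544] [ 0.0108 -0.014  -0.0003]
```

>>> {"fn": "drive_tool", "kwargs": {"commands": ".4 0 0 0 0 0 0;.4 0 0 0 0 0 0;.4 0 0 0 0 0 0;.4 0 0 0 0 0 0;.4 0 0 0 0 0 0;.4 0 0 0 0 0 0;.4 0 0 0 0 0 0", "squeeze": 50}}

```text
time_s: 26.95
position: [0.4376, 0.3468, 0.0028]
orientation: [3.138, -0.0, 2.354]
ft_force: [0.2, 0.0, 1.3]
width: 0.583
grasp_force: 50.0
```

>>> {"fn": "drive_tool", "kwargs": {"commands": ".4 0 0 -1 0 0 0;.4 0 0 -1 0 0 0;.4 0 0 -1 0 0 0;.4 0 0 -1 0 0 0;.4 0 0 -1 0 0 0;.4 0 0 -1 0 0 0;.4 0 0 -1 0 0 0;.4 0 0 -1 0 0 0;.4 0 0 -1 0 0 0;.4 0 0 -1 0 0 0;.4 0 0 0 0 -.873 0;.4 0 0 0 0 -.873 0;.4 0 0 0 0 -.873 0;.4 0 0 0 0 -.873 0;.4 0 0 0 0 -.873 0;.4 0 0 0 0 0 0;.4 0 0 0 0 0 0"}}

```text
time_s: 28.65
position: [0.4366, 0.3463, 0.2523]
orientation: [3.139, 0.523, 2.354]
ft_force: [-0.5, -0.9, -1.2]
width: 0.59
grasp_force: 50.0
```

```bash
python3 m.py 0 0 60
```

```text
t 28.65 disc in mouth mm [-109.6089   91.5972  154.9726] F in mag [-0.3278 -0.9525 -1.1841] rot err units [ 0.0307 -0.0074  0.0161] w 0.5897651976348746 49.99858515802771
shift units [-4.3806 -3.6863  3.7815]
```

>>> {"fn": "drive_tool", "kwargs": {"commands": ".4 -.73 -.614 .3 .03 0 0;.4 -.73 -.614 .3 0 0 0;.4 -.73 -.614 .3 0 0 0;.4 -.73 -.614 .9 0 0 0;.4 -.73 -.614 .98 0 0 0;.4 -.73 -.614 .98 0 0 0;.4 0 0 0 0 0 0;.4 0 0 0 0 0 0;.4 0 0 0 0 0 0", "squeeze": 60}}

```text
time_s: 29.55
position: [0.4725, 0.181, 0.2267]
orientation: [3.138, 0.523, 2.35]
ft_force: [0.4, 0.5, -0.8]
width: 0.591
grasp_force: 60.0
```

```bash
python3 -c "
from m import *
for i in range(3):
    rep([0,0,.02]);robot.snapshot('top')"
```

```text
t 29.55 disc in mouth mm [ 1.1093  0.76   61.5251] F in mag [-0.4152  0.6632 -0.632 ] rot err units [ 0.0227 -0.0057 -0.0104] w 0.5908918201349831 59.999080978504935
shift units [ 0.0432 -0.035   1.6609]
t 29.6 disc in mouth mm [ 0.6099  0.9943 61.6701] F in mag [-0.0809 -0.1664 -1.0443] rot err units [ 0.0252 -0.0047 -0.0004] w 0.585172183941982 59.99915328743327
shift units [ 0.0235 -0.0448  1.6667]
t 29.65 disc in mouth mm [ 0.2894  1.0302 61.697 ] F in mag [-0.1721 -0.1207 -1.496 ] rot err units [ 0.0247 -0.0033  0.0061] w 0.5873290462604445 59.998981186470246
shift units [ 0.0109 -0.0461  1.6678]
```

>>> {"fn": "drive_tool", "kwargs": {"commands": ".4 0 -.035 .55 0 0 0;.4 0 0 .55 0 0 0;.4 0 0 .57 0 0 0;.4 0 0 0 0 0 0;.4 0 0 0 0 0 0;.4 0 0 .15 0 0 0;.4 0 0 .15 0 0 0;.4 0 0 .15 0 0 0;.4 0 0 .15 0 0 0;.4 0 0 0 0 0 0"}}

```text
time_s: 30.7
position: [0.4909, 0.1595, 0.1765]
orientation: [-3.141, 0.524, 2.352]
ft_force: [-0.4, 0.2, -0.8]
width: 0.589
grasp_force: 60.0
```

```bash
python3 -c "
from m import *
for i in range(3):
    rep([0,0,-.01]);robot.snapshot('top')"
```

```text
t 30.7 disc in mouth mm [ 0.4733 -1.2822  3.8739] F in mag [-0.7105 -0.1412 -0.4783] rot err units [-0.0024  0.0024  0.0054] w 0.5885127648902206 59.99884485322582
shift units [0.0191 0.0515 0.5549]
t 30.75 disc in mouth mm [ 0.4964 -1.1136  4.0809] F in mag [-0.3172 -0.4179 -1.1765] rot err units [0.0012 0.0024 0.0051] w 0.587546562758104 59.99909331503204
shift units [0.02   0.0445 0.5632]
t 30.8 disc in mouth mm [ 0.4823 -0.9324  4.241 ] F in mag [-0.2113  0.2039 -0.7806] rot err units [0.0049 0.0018 0.0052] w 0.5907154344184096 59.999095050989126
shift units [0.0194 0.037  0.5697]
```

>>> {"fn": "drive_tool", "kwargs": {"commands": ".4 .015 .02 .12 0 0 0;.4 0 0 .12 0 0 0;.4 0 0 .12 0 0 0;.4 0 0 .12 0 0 0;.4 0 0 .12 0 0 0;.4 0 0 0 0 0 0;.4 0 0 .12 0 0 0;.4 0 0 .12 0 0 0;.4 0 0 .12 0 0 0;.4 0 0 .12 0 0 0;.4 0 0 0 0 0 0"}}

```text
time_s: 31.95
position: [0.5012, 0.1519, 0.1533]
orientation: [3.139, 0.523, 2.353]
ft_force: [-1.3, 1.7, 0.9]
width: 0.587
grasp_force: 60.0
```

```bash
python3 -c "
from m import *
for i in range(2):
    rep([0,0,-.049]);robot.snapshot('top')"
```

```text
t 31.95 disc in mouth mm [ -0.2024   0.7163 -22.4993] F in mag [-1.3905  0.3115  1.8079] rot err units [ 0.0256 -0.0012  0.0096] w 0.5874909764055533 60.00128450581542
shift units [-0.0082 -0.0319  1.0599]
t 32.0 disc in mouth mm [ -0.1995   0.6975 -22.4625] F in mag [-0.9816  0.9204  2.4539] rot err units [ 0.0255 -0.0016  0.0088] w 0.5875515480341896 60.001371512589685
shift units [-0.0081 -0.0312  1.0614]
```

>>> {"fn": "drive_tool", "kwargs": {"commands": ".4 0 -.02 .12 0 0 0;.4 0 0 .12 0 0 0;.4 0 0 .12 0 0 0;.4 0 0 .12 0 0 0;.4 0 0 .12 0 0 0;.4 0 0 .12 0 0 0;.4 0 0 .12 0 0 0;.4 0 0 .12 0 0 0;.4 0 0 .1 0 0 0;.4 0 0 0 0 0 0;.4 0 0 0 0 0 0"}}

```text
time_s: 33.15
position: [0.51, 0.1415, 0.1305]
orientation: [3.14, 0.524, 2.352]
ft_force: [-0.2, 4.7, 4.7]
width: 0.59
grasp_force: 60.0
```

```bash
python3 -c "
from m import *
for i in range(2):
    rep([0,0,-.049]);robot.snapshot('top')"
```

```text
t 33.15 disc in mouth mm [  0.2019  -0.3283 -49.0556] F in mag [-0.6356  3.1475  5.7864] rot err units [0.0153 0.0023 0.0049] w 0.5901645637954758 60.00570672098547
shift units [ 0.0081  0.0131 -0.0022]
t 33.2 disc in mouth mm [  0.1729  -0.3083 -49.011 ] F in mag [-0.6171  2.951   6.0778] rot err units [0.016  0.0022 0.0056] w 0.5856640196314498 60.00574859557673
shift units [ 0.0069  0.0123 -0.0004]
```

>>> {"fn": "drive_tool", "kwargs": {"commands": ".4 0 0 -.12 0 0 0;.4 0 0 0 0 0 0;.9 0 0 0 0 0 0;.9 0 0 0 0 0 0;.9 0 0 0 0 0 0;.9 0 0 0 0 0 0;.9 0 0 -1 0 0 0;.9 0 0 -1 0 0 0;.9 0 0 -1 0 0 0;.9 0 0 -1 0 0 0;.9 0 0 -1 0 0 0;.9 0 0 -1 0 0 0;.9 1 0 -1 0 0 0;.9 1 0 -1 0 0 0;.9 1 0 0 0 0 0;.9 1 0 0 0 0 0;.9 0 0 0 0 0 0"}}

```text
time_s: 34.95
position: [0.3745, 0.2761, 0.2543]
orientation: [-3.137, 0.524, 2.36]
ft_force: [-0.4, -0.4, 0.3]
width: 0.9
grasp_force: 0.0
```

```bash
python3 -c "
from h import *
a,b=[robot.snapshot(n) for n in('top','scene')]
f=lambda i,r,c:cv2.resize(i[r-36:r+36,c-36:c+36],(400,400),interpolation=cv2.INTER_CUBIC)
cv2.imwrite('pics/f.png',np.hstack([f(a['img'],192,304),f(b['img'],215,286)]))
Rm=R.from_euler('ZY',[-.79,-np.pi/6]).as_matrix();C=np.array([.5039,.1482,.1456])
for s in (a,b):
    for x in robot.cut_out(s,'disc_m_mid')[:3]:
        rr,cc=np.nonzero(x['region']);P=np.array([Rm.T@(atd(s,(r,c))-C) for r,c in zip(rr,cc)])*1e3
        print(x['p'],x['centre'],np.median(P,0),np.percentile(P[:,2],[10,90]))"
```

```text
0.7 [196.0, 307.6] [-2.70017413 -3.50921811  2.12168086] [0.79510409 3.1997367 ]
0.17 [243.1, 304.6] [-118.96038395  -90.33485843  -62.49312028] [-75.58696108 -51.43622483]
0.58 [221.7, 287.4] [ -0.55782469 -20.78428349   1.53311133] [-8.99878836  2.54080363]
```

View pics/f.png

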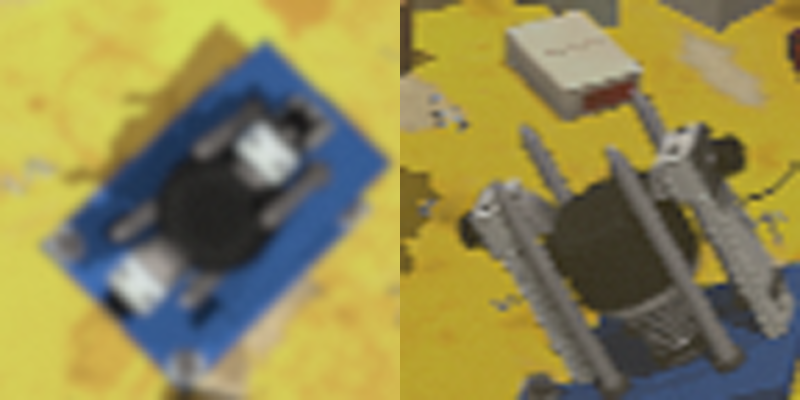

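Both discs are stacked: the top view shows the top disc at crop (215,215), and the scene view shows a two-disc stack level with the catches, top face measured at about 0–2 mm. Handing in.

```bash
python3 -c "
from cell import robot
print(robot.hand_in())"
```

```text
the job is handed in; nothing more can be done
None
```

I loaded both discs, the steel one at the bottom and the aluminium one on top, and handed the job in; my last camera check showed both held at catch level, but the hand-in returned no verdict.

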